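Find the terminal cover that rocks and press it home

TASK

On the trolley stands a grey measuring interface with four identical white terminal covers on its top; one of them was put on without being pushed home. Press gently with a fingertip near one end of the covers until you find the one that rocks, then press on the middle of that cover until it is fully home, level and flush with the other three. Only touch and press: do not lift any cover, do not push hard, and leave the small parts lying about where they are.

Things in the scene. Friction and masses are not known exactly. Their poses are not given: they have to be found in the camera images.
- interface: four-channel measuring interface: grey box, 128 mm deep (own x), 251 mm long (own y) over its black end cheeks, top frame 52 mm high, fixed to the trolley; coloured sockets on its front (own -x, towards the robot). Origin: centre of its underside. Four identical covers lie side by side on top, middles at own x = 0, y = 81, 27, -27, -81 mm. It moves from start to start
- cover_1 (a point): Place of cover 1 (first from the left): fixed point on the interface, centre of that cover's top when home, 56.5 mm above the trolley; x along the cover to its back end, z up. Each cover: white plate 92 mm long (x) x 38 wide (y) x 9 thick, round grey mark at its middle over the push-fit stud, vent slots either side; its top stands 4.5 mm above the frame when home
- cover_2 (a point): Place of cover 2 (second from the left): fixed point on the interface, centre of that cover's top when home, 56.5 mm above the trolley; x along the cover to its back end, z up. A cover that is home gives less than 1 mm when pressed with 10 N anywhere. The one that is not home stands about 4 mm higher on its stud
- cover_3 (a point): Place of cover 3 (third from the left): fixed point on the interface, centre of that cover's top when home, 56.5 mm above the trolley; x along the cover to its back end, z up. Pressed with about 3 N some 30 mm from its middle, the loose cover tips about its middle (own y), up to 0.09 rad, until that end is down; pressing an end only rocks it, and it stays as tipped
- cover_4 (a point): Place of cover 4 (fourth from the left): fixed point on the interface, centre of that cover's top when home, 56.5 mm above the trolley; x along the cover to its back end, z up. Pressed at its middle with 9 to 14 N the loose cover slides down its stud, levels itself and stays down by friction. (The rules call the four covers lid_a to lid_d, in no fixed order)
- red_adapter: small red 4 mm coupling piece lying on the trolley, 13 x 40 x 13 mm, loose; origin at the centre of its underside, long axis = own y
- black_adapter: the same in black, 13 x 40 x 13 mm, loose; origin at the centre of its underside, long axis = own y
- terminal_strip: white four-way screw terminal strip lying on the trolley, 16 x 48 x 17 mm, loose; origin at the centre of its underside, long axis = own y
- screw: black-headed thumb screw standing on its head, 24 mm across, 30 mm tall, loose; origin at the centre of its underside
- battery: yellow and black block battery, standing, 18 x 27 x 47 mm, loose; origin at the centre of its underside

How it is judged:
By the outcome, as a careful person would: the job done as asked, in the order asked, and still so for the second after the job is handed in, with the robot touching nothing.
It also fails if it takes over 58 s, if anything falls off the work surface, if the arm or the gripper's body presses on something with over 40 N, if the wrist force passes 120 N, or if a joint passes its speed limit or range.

ROBOT

A 7-joint arm with a two-finger parallel gripper is mounted at the origin on a cart in front of the work surface, level with it; the furniture and walls round the work are solid. World frame = base frame: x ahead of the robot, y to its left, z up, the work surface at z = 0. Lengths are in m, angles in degrees, forces in N, time in s.
With the tool pointing down it reaches from about 0.425 to 0.875 m from the base axis. Payload 4.7 kg.
Tool frame: the origin (TCP) lies at the very end of the fingers, on their centre line; the grasp point (between the pads) lies 19 mm behind it; z points along the fingers, y is the direction in which the jaws open and shut (so a half turn about z gives the same grasp; the last joint's range is limited). The gripper opens to 87 mm and grips with 3 to 60 N. Pads are 19 mm wide; open, the fingers measure 117 mm over their backs; the gripper's body (75 mm by 190 mm) begins 51 mm behind the grasp point.
Start: joints at [70.594, 18.392, -4.016, 83.108, 1.295, 78.541, -3.26], TCP at [0.225, -0.61, 0.223] pointing down, gripper open.
Joint ranges: [-163.93, 163.93], [-17.29, 119.83], [-79.2, 71.16], [3.27, 140.29], [-89.18, 269.18], [5.43, 117.66], [-154.24, 154.24]. Speed limits (degrees/s): [147.25, 147.25, 180, 180, 180, 180, 180].

INTERFACE

Orientations are given as [roll, pitch, yaw] about the fixed x, y, z axes, in that order (R = Rz(yaw) Ry(pitch) Rx(roll)).
In Python, from cell import monitor, read_camera, camera_info, env, look_for gives the robot as it stands.
- The arm moves only by the tool servo_tool, never from a script. Its argument "commands" is one flat list of numbers, 6 for each row, row after row: the shift along the tool's x, y, z in mm, then the turn, a rotation vector about the tool's x, y, z in degrees. A call has 1 to 10 rows; each row shifts and turns the commanded pose from where the row before left it, along the tool's axes as they then stand; what a row does not reach is not made up. A row lasts 1/10 s, in which the tool goes at most 50 mm and 8.59 degrees, less where a joint would pass 70% of its speed; a pose out of reach is approached as far as the arm can. A call is refused whole if a number of a shift passes 50 or a number of a turn 8.59, either way. A call with a gripper value outside its range is refused whole. "jaw" is the finger opening in mm, from 0 to 87, set as the call begins (left out, the last holds). The fingers move at their own pace and stop on an object; "newtons" is the grip in N (left out, the last holds). Time passes only in rows, so rows that do not move let the fingers close. It gives the time, the measured TCP pose, the force and the opening at its end, in the units of the state.
- monitor.get_obs(): the state, without advancing time (a new reading comes with each control period).
- read_camera(name): name is "scene" or "top"; returns (picture, depth): 384x512x3 uint8, red, green, blue; 384x512 float32, m along the optical axis (not along the pixel's ray), 0 where there is no reading.
- camera_info(name): a dict with "camera_matrix" (3x3 intrinsics, pixels), "R" (3x3) and "t" (3): a world point X has camera coordinates R X + t. Camera axes: x right, y down, z forward; pixel columns grow to the right and rows downward; lengths in m; the calibration is good to about 2 mm. A picture is of the moment at which its call begins. camera_info takes no time and is no camera call.
- env.sign_off(): hands the job in, once; it reports no verdict.
Trained networks look in the newest picture that a camera, given by its name, has taken for a name from the list of things; names that differ only in an ending like _2 or _b are one class to them, and where a whole thing is asked for, a point or a joint stands for the part that bears it (a point fixed in the world has none). Each returns a list of dicts, best first, with "conf" (0 to 1); they miss things now and then, are a little off and sometimes report something else, mostly with a low value. They report only what shows in the picture. A call takes as long as a camera call.
- look_for(camera, label): "box" ([left, top, width, height] in pixels, round what is visible of it).
The state is a dict: "time_s": time; "qpos": joint angles; "joint_velocities": joint speeds; "effort": joint torques, N m; "tool_pos": TCP position; "tool_rot": TCP orientation; "force": force on the tool from outside, world axes, zero at the start; "wrist_torque": the same for the moment, N m; "grip_width": finger opening in m.
Only numpy, scipy, OpenCV 4.12 (cv2) and the standard library are available. Lean on these libraries where they do the work, as an engineer would, in place of code of your own. Each camera call takes 0.05 s, during which the arm holds its last target.

## Working session

There is one attempt and no reset: what is moved stays moved. The work goes in short steps, Python scripts to look and compute and a tool call to move; the robot and the scene stay as the last step left them, time stands still between calls to the robot, and variables do not carry over. Pictures are saved under pics/ and viewed, and the job is handed in when it is done.

Besides the shell and the picture viewer there is one more tool, called after ">>>" by a JSON object that holds its "name" and its "arguments", one argument or row to a line. servo_tool: Moves the arm, as the interface text tells. Its arguments: {"type":"object","properties":{"commands":{"type":"array","items":{"type":"number"}},"jaw":{"type":"number"},"newtons":{"type":"number"}},"required":["commands"]}

```bash
mkdir -p pics; cat > h.py <<'E'
from cell import monitor, read_camera, camera_info, env, look_for
import numpy as np, cv2
def w(name,u,v,d):
    c=camera_info(name);K=np.array(c["camera_matrix"]);R=np.array(c["R"]);t=np.array(c["t"])
    p=np.linalg.inv(K)@np.array([u,v,1.])*d
    return R.T@(p-t)
def cloud(name,dep):
    c=camera_info(name);K=np.array(c["camera_matrix"]);R=np.array(c["R"]);t=np.array(c["t"])
    v,u=np.mgrid[0:dep.shape[0],0:dep.shape[1]]
    p=np.stack([(u-K[0,2])/K[0,0]*dep,(v-K[1,2])/K[1,1]*dep,dep],-1)
    P=(p-t)@R; P[dep==0]=np.nan
    return P
E
python3 - <<'E'
from h import *
o=monitor.get_obs();print({k:np.round(v,3).tolist() for k,v in o.items()})
for n in("scene","top"):
    i,d=read_camera(n);np.savez(f"pics/{n}0.npz",i=i,d=d)
    cv2.imwrite(f"pics/{n}0.png",i[:,:,::-1])
    for l in("interface","cover_1"):
        print(n,l,[(np.round(x["box"]).tolist(),round(x["conf"],2)) for x in look_for(n,l)][:6])
E
```

```text
{'time_s': 0.0, 'qpos': [70.594, 18.44, -4.015, 83.175, 1.294, 78.54, -3.26], 'joint_velocities': [0.072, 0.023, 0.07, -0.031, -0.002, -0.016, -0.0], 'effort': [-0.0, -49.129, -0.404, -31.252, -0.064, 0.044, 0.0], 'tool_pos': [0.224, -0.609, 0.221], 'tool_rot': [-179.891, 0.005, 20.215], 'force': [-0.509, -0.386, 0.823], 'wrist_torque': [0.003, 0.034, 0.009], 'grip_width': 0.087}
scene interface [([197.0, 163.0, 112.0, 105.0], 0.67)]
scene cover_1 [([196.0, 159.0, 112.0, 108.0], 0.6)]
top interface [([157.0, 165.0, 153.0, 120.0], 0.69)]
top cover_1 [([156.0, 162.0, 158.0, 128.0], 0.98)]
```

View pics/top0.png

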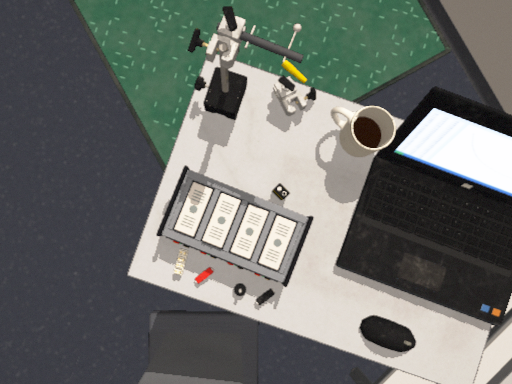

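View pics/scene0.png

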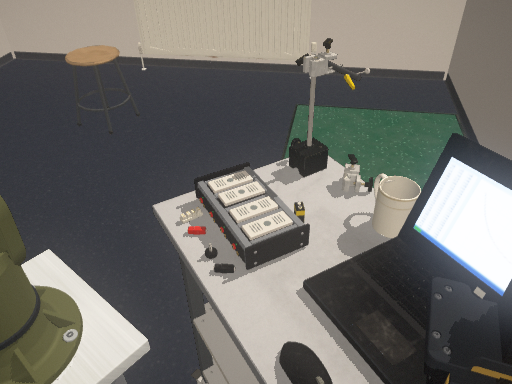

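```bash
python3 - <<'E'
from h import *
for n in("top","scene"):
    z=np.load(f"pics/{n}0.npz");P=cloud(n,z["d"]);i=z["i"].astype(int)
    m=(P[...,2]>.045)&(P[...,2]<.07)
    m[:150]=0;m[300:]=0
    mm=m&(i.min(-1)>0)
    k,l,st,c=cv2.connectedComponentsWithStats(mm.astype(np.uint8))
    for j in range(1,k):
        if st[j,4]>150: 
            Q=P[l==j];print(n,st[j],Q.min(0).round(3),Q.max(0).round(3),np.median(Q,0).round(4),cv2.minAreaRect((Q[:,:2]*1000).astype(np.float32)))
i=np.load("pics/top0.npz")["i"];cv2.imwrite("pics/topz.png",cv2.resize(i[150:300,140:330,::-1],None,fx=4,fy=4,interpolation=cv2.INTER_CUBIC))
E
```

```text
top [387 150 125  47 971] [ 0.524 -0.602  0.045] [ 0.606 -0.371  0.07 ] [ 0.5683 -0.4906  0.0577] ((569.0177001953125, -487.77252197265625), (244.8172607421875, 12.188846588134766), 70.6817855834961)
top [ 156  165  157  122 9550] [ 0.356 -0.232  0.045] [0.57  0.047 0.064] [ 0.463  -0.0926  0.054 ] ((463.067138671875, -92.92179870605469), (251.04246520996094, 134.5096435546875), 68.94864654541016)
scene [290 150  38  12 266] [ 0.662 -0.112  0.045] [ 0.729 -0.038  0.062] [ 0.6798 -0.0914  0.0554] ((685.8925170898438, -86.48776245117188), (46.283023834228516, 88.30712890625), 33.652099609375)
scene [ 194  162  116   93 5302] [ 0.353 -0.235  0.045] [0.567 0.045 0.063] [ 0.4502 -0.1153  0.0548] ((460.86737060546875, -95.06065368652344), (254.3557586669922, 135.83053588867188), 68.93622589111328)
scene [383 188  31  11 202] [ 0.646 -0.352  0.047] [ 0.673 -0.296  0.07 ] [ 0.6677 -0.3194  0.0615] ((662.6036987304688, -321.179443359375), (17.535722732543945, 58.070838928222656), 15.825519561767578)
scene [ 375  197  133  100 2076] [ 0.538 -0.556  0.045] [ 0.618 -0.295  0.07 ] [ 0.5791 -0.4543  0.0579] ((585.661865234375, -427.4101867675781), (272.1949157714844, 31.814987182617188), 76.10313415527344)
```

The top view shows the interface at about (157–312, 165–287), with four white covers left to right. The small parts lie in front of it and the laptop is to the right. Next I'll measure each cover's place and height.

```bash
python3 - <<'E'
from h import *
for n in("top","scene"):
    z=np.load(f"pics/{n}0.npz");P=cloud(n,z["d"]);i=z["i"].astype(int)
    m=(P[...,2]>.04)&(P[...,2]<.075)&(i.min(-1)>125)&(P[...,0]<.6)&(abs(P[...,1]+.09)<.15)
    m=cv2.morphologyEx(m.astype(np.uint8),cv2.MORPH_CLOSE,np.ones((3,3)))
    k,l,st,c=cv2.connectedComponentsWithStats(m)
    for j in range(1,k):
        if st[j,4]>150:
            Q=P[l==j];Q=Q[np.isfinite(Q[:,2])];r=cv2.minAreaRect((Q[:,:2]*1000).astype(np.float32))
            a=np.radians(-21);q=(Q[:,:2]-np.array(r[0])/1000)@np.array([[np.cos(a),-np.sin(a)],[np.sin(a),np.cos(a)]])
            f=lambda s:round(float(np.median(Q[s,2])*1000),1)
            print(n,st[j],np.round(r[0],1),np.round(r[1],1),round(r[2],1),"z",f(Q[:,2]>0),"front",f(q[:,0]<-.025),"mid",f(abs(q[:,0])<.015),"back",f(q[:,0]>.025))
z=np.load("pics/top0.npz");P=cloud("top",z["d"]);f=(abs(P[...,0]-.3)<.08)&(abs(P[...,1]+.25)<.08)
f=(abs(P[...,2])<.008)&(P[...,0]<.7);print("table z",np.nanmedian(P[f][:,2]))
E
```

```text
top [ 162  179  146  103 8313] [463.1 -94. ] [235.4 126.6] 69.0 z 54.0 front 52.5 mid 55.4 back 53.2
scene [ 198  171  108   76 4077] [460.7 -95.5] [239.5 128.1] 68.3 z 55.7 front 53.4 mid 56.5 back 54.1
table z -0.0009089737863986543
```

View pics/topz.png

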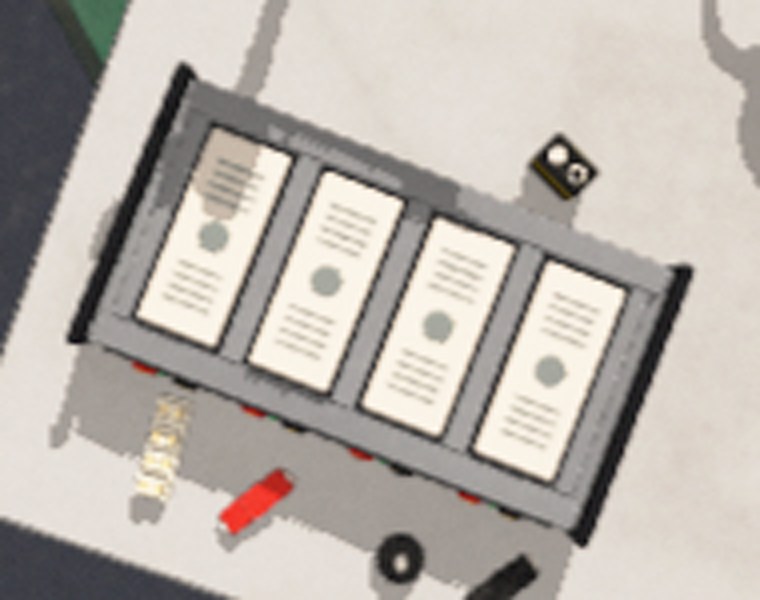

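The zoom shows the four grey marks at zoom pixels (213,237), (326,281), (437,326) and (549,371). I'll convert these to world points.

```bash
python3 - <<'E'
from h import *
from cell import camera_info
c=camera_info("top");K=np.array(c["camera_matrix"]);R=np.array(c["R"]);t=np.array(c["t"]);C=-R.T@t;print("cam",C.round(3))
uv=np.array([(213,237),(326,281),(437,326),(549,371)])/4-.375/1+np.array([140,150])
X=[]
for u,v in uv:
    d=R.T@np.linalg.inv(K)@[u,v,1];s=(.0565-C[2])/d[2];X.append(C+s*d)
X=np.array(X);print((X*1000).round(1)); print("mean",X.mean(0).round(4))
v=X[0]-X[3];ang=np.degrees(np.arctan2(v[1],v[0]));print("len",np.linalg.norm(v),"yaw",ang-90)
yaw=np.radians(ang-90);ex=np.array([np.cos(yaw),np.sin(yaw)]);ey=np.array([-ex[1],ex[0]]);ctr=X.mean(0)[:2]
for n in("top","scene"):
    P=cloud(n,np.load(f"pics/{n}0.npz")["d"]);q=P[...,:2]-ctr;a=q@ex;b=q@ey
    for k,y in enumerate((.081,.027,-.027,-.081)):
        o=[]
        for x in(-.036,-.02,0,.02,.036):
            s=(abs(a-x)<.007)&(abs(b-y)<.013)&(P[...,2]>.03);o.append(round(float(np.nanmedian(P[s][:,2])*1000),1))
        print(n,k+1,o,s.sum())
for k,y in enumerate((.081,.027,-.027,-.081)):
    print(k+1,"mid",(ctr+ey*y).round(4),"back30",(ctr+ey*y+ex*.03).round(4),"front30",(ctr+ey*y-ex*.03).round(4))
P=cloud("top",np.load("pics/top0.npz")["d"])
print("tall pts",[(x,y) for x in np.arange(.2,.7,.1) for y in np.arange(-.6,.2,.1) if np.any((P[...,2]>.12)&(abs(P[...,0]-x)<.05)&(abs(P[...,1]-y)<.05))])
E
```

```text
cam [ 0.468 -0.09   0.933]
[[ 491.4  -18.    56.5]
 [ 472.5  -68.7   56.5]
 [ 453.1 -118.6   56.5]
 [ 433.7 -169.    56.5]]
mean [ 0.4627 -0.0936  0.0565]
len 0.1616394082379298 yaw -20.891932618714833
top 1 [56.1, 56.3, 56.2, 56.1, 56.4] 113
top 2 [60.2, 60.0, 60.0, 59.9, 59.3] 113
top 3 [55.9, 56.4, 56.2, 56.2, 55.9] 114
top 4 [56.0, 56.0, 56.0, 56.2, 55.9] 112
scene 1 [56.7, 57.1, 57.1, 56.8, 56.7] 42
scene 2 [61.0, 60.8, 60.8, 60.7, 60.6] 46
scene 3 [56.8, 57.0, 57.0, 57.1, 56.6] 54
scene 4 [57.0, 56.8, 57.1, 56.8, 56.6] 64
1 mid [ 0.4916 -0.0179] back30 [ 0.5196 -0.0286] front30 [ 0.4635 -0.0072]
2 mid [ 0.4723 -0.0684] back30 [ 0.5003 -0.0791] front30 [ 0.4443 -0.0577]
3 mid [ 0.453  -0.1188] back30 [ 0.4811 -0.1295] front30 [ 0.425  -0.1081]
4 mid [ 0.4338 -0.1693] back30 [ 0.4618 -0.18  ] front30 [ 0.4058 -0.1586]
tall pts [(np.float64(0.6000000000000001), np.float64(-0.6)), (np.float64(0.6000000000000001), np.float64(-0.5)), (np.float64(0.6000000000000001), np.float64(-0.4))]
```

Depth shows cover 2 about 4 mm higher than the others, so I'll feel that one first. I'll close the fingers, turn, and travel over.

>>> {"name": "servo_tool", "arguments": {
  "commands": [0,0,0,0,0,8.2,0,0,0,0,0,8.2,0,0,0,0,0,8.2,0,0,0,0,0,8.2,0,0,0,0,0,8.2],
  "jaw": 0,
  "newtons": 10
}}

```text
time_s: 0.8
tool_pos: [0.2246, -0.6099, 0.2225]
tool_rot: [-180.0, 0.0, -21.1]
force: [0.0, 0.4, -0.3]
grip_width: 0.0548
```

>>> {"name": "servo_tool", "arguments": {
  "commands": [5,-40,0,0,0,0,5,-40,0,0,0,0,5,-40,0,0,0,0,5,-40,0,0,0,0,5,-40,0,0,0,0,5,-40,0,0,0,0,5,-40,0,0,0,0,5,-40,0,0,0,0,5,-40,0,0,0,0,5,-40,0,0,0,0]
}}

```text
time_s: 1.8
tool_pos: [0.4138, -0.2522, 0.2228]
tool_rot: [180.0, -0.0, -20.8]
force: [-0.0, 0.5, -0.6]
grip_width: 0.0003
```

>>> {"name": "servo_tool", "arguments": {
  "commands": [4,-38,0,0,0,0,4,-38,0,0,0,0,4,-38,20,0,0,0,4,-38,20,0,0,0,4,-38,30,0,0,0,0,0,30,0,0,0,0,0,20,0,0,0,0,0,0,0,0,0,0,0,0,0,0,0]
}}

```text
time_s: 2.7
tool_pos: [0.4995, -0.0834, 0.1029]
tool_rot: [-180.0, 0.0, -20.8]
force: [0.4, -0.1, -1.0]
grip_width: 0.0003
```

>>> {"name": "servo_tool", "arguments": {
  "commands": [-1,-4,15,0,0,0,0,0,15,0,0,0,0,0,5,0,0,0,0,0,0,0,0,0,0,0,0,0,0,0]
}}

```text
time_s: 3.2
tool_pos: [0.5008, -0.0795, 0.0688]
tool_rot: [-180.0, -0.1, -20.8]
force: [-0.4, -0.1, 0.2]
grip_width: 0.0007
```

```bash
python3 - <<'E'
from h import *
i,d=read_camera("scene");cv2.imwrite("pics/s1.png",cv2.resize(i[100:290,160:360,::-1],None,fx=3.5,fy=3,interpolation=cv2.INTER_CUBIC))
o=monitor.get_obs();print(o["tool_pos"],o["force"])
E
```

```text
[ 0.50081139 -0.07949785  0.06880659] [-0.16570768  0.32076101  0.29406984]
```

View pics/s1.png

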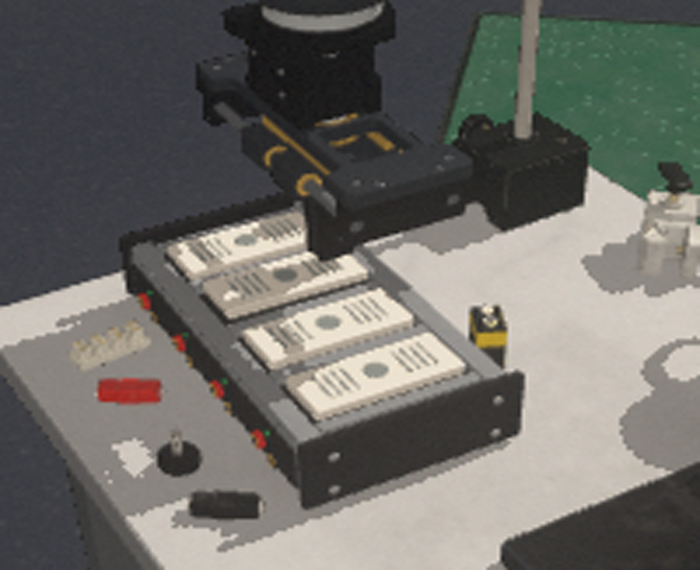

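The finger is over the back end of cover 2 (picture about (340,240)). The gripper body clears the post block behind it. Now I'll descend to contact.

>>> {"name": "servo_tool", "arguments": {
  "commands": [0,0,3,0,0,0,0,0,3,0,0,0,0,0,1,0,0,0,0,0,0,0,0,0]
}}

```text
time_s: 3.65
tool_pos: [0.4998, -0.0792, 0.0605]
tool_rot: [180.0, 0.0, -20.8]
force: [-0.5, -0.8, 0.5]
grip_width: 0.0001
```

>>> {"name": "servo_tool", "arguments": {
  "commands": [0,0,1,0,0,0,0,0,0,0,0,0]
}}

```text
time_s: 3.85
tool_pos: [0.5001, -0.0793, 0.0598]
tool_rot: [180.0, -0.0, -20.8]
force: [-0.9, 0.2, 3.0]
grip_width: 0.0005
```

>>> {"name": "servo_tool", "arguments": {
  "commands": [0,0,1,0,0,0,0,0,0,0,0,0]
}}

```text
time_s: 4.05
tool_pos: [0.5003, -0.0793, 0.0589]
tool_rot: [180.0, -0.1, -20.8]
force: [0.2, -0.9, 4.0]
grip_width: 0.0004
```

>>> {"name": "servo_tool", "arguments": {
  "commands": [0,0,1,0,0,0,0,0,0,0,0,0]
}}

```text
time_s: 4.25
tool_pos: [0.5004, -0.0794, 0.0586]
tool_rot: [180.0, -0.1, -20.8]
force: [-2.2, -1.0, 10.1]
grip_width: 0.0004
```

>>> {"name": "servo_tool", "arguments": {
  "commands": [0,0,0.5,0,0,0,0,0,0,0,0,0]
}}

```text
time_s: 4.45
tool_pos: [0.5005, -0.0794, 0.0586]
tool_rot: [180.0, -0.1, -20.8]
force: [-3.3, 0.1, 12.7]
grip_width: 0.0004
```

It gave about 2 mm at 3–4 N, then met a stop, so it rocked. I'll back off and check the tilt.

>>> {"name": "servo_tool", "arguments": {
  "commands": [0,0,-5,0,0,0,0,0,-8,0,0,0,-32,0,0,0,0,0,0,0,0,0,0,0,0,0,0,0,0,0]
}}

```text
time_s: 4.95
tool_pos: [0.4697, -0.0678, 0.0701]
tool_rot: [180.0, -0.0, -20.8]
force: [-0.1, 0.2, -0.2]
grip_width: 0.0003
```

```bash
cat > c.py <<'E'
from h import *
import sys
ctr=np.array([.4627,-.0936]);yaw=np.radians(-20.9);ex=np.array([np.cos(yaw),np.sin(yaw)]);ey=np.array([-ex[1],ex[0]])
for n in sys.argv[1:]:
    i,d=read_camera(n);P=cloud(n,d);q=P[...,:2]-ctr;a=q@ex;b=q@ey
    cv2.imwrite(f"pics/{n}_{monitor.get_obs()['time_s']:.2f}.png",cv2.resize(i[100:290,140:340,::-1],None,fx=3.5,fy=3,interpolation=cv2.INTER_CUBIC))
    for k,y in enumerate((.081,.027,-.027,-.081)):
        o=[]
        for x in(-.036,-.02,0,.02,.036):
            s=(abs(a-x)<.007)&(abs(b-y)<.013)&(P[...,2]>.03)&(P[...,2]<.068);o.append((round(float(np.nanmedian(P[s][:,2])*1000),1),int(s.sum())) if s.sum()>9 else None)
        print(n,k+1,o)
o=monitor.get_obs();p=o["tool_pos"];print(p.round(4),o["force"].round(1))
r=p[:2]-ctr;print("cover2 coords of tool mm",(r@ex*1000).round(1),((r@ey-.027)*1000).round(1))
E
python3 c.py scene
```

```text
scene 1 [(56.8, 45), (56.9, 50), (56.9, 36), None, None]
scene 2 [(63.2, 58), (62.1, 55), (60.9, 31), (58.8, 43), (57.4, 44)]
scene 3 [(57.1, 64), (57.1, 55), (57.2, 58), (57.1, 59), (56.8, 54)]
scene 4 [(57.1, 70), (56.9, 69), (56.8, 67), (56.9, 64), (57.1, 65)]
[ 0.4704 -0.068   0.0702] [0.  0.  0.2]
cover2 coords of tool mm -2.0 -0.3
```

Cover 2 is tipped by about 0.085 rad (front 63.2, back 57.4 mm), so it is the loose one. Now I'll press its middle.

>>> {"name": "servo_tool", "arguments": {
  "commands": [2,0,4,0,0,0,0,0,4,0,0,0,0,0,1,0,0,0,0,0,0,0,0,0]
}}

```text
time_s: 5.4
tool_pos: [0.4726, -0.0687, 0.0612]
tool_rot: [-180.0, -0.0, -20.8]
force: [-0.3, -0.6, 2.5]
grip_width: 0.0008
```

>>> {"name": "servo_tool", "arguments": {
  "commands": [0,0,1,0,0,0,0,0,0,0,0,0]
}}

```text
time_s: 5.6
tool_pos: [0.4726, -0.0687, 0.0607]
tool_rot: [180.0, -0.1, -20.8]
force: [-1.0, 0.4, 6.5]
grip_width: 0.0003
```

>>> {"name": "servo_tool", "arguments": {
  "commands": [0,0,1,0,0,0,0,0,0,0,0,0]
}}

```text
time_s: 5.8
tool_pos: [0.4725, -0.0687, 0.0599]
tool_rot: [180.0, -0.0, -20.8]
force: [-2.0, -0.1, 7.9]
grip_width: 0.0007
```

>>> {"name": "servo_tool", "arguments": {
  "commands": [0,0,1,0,0,0,0,0,0,0,0,0]
}}

```text
time_s: 6.0
tool_pos: [0.4723, -0.0686, 0.0589]
tool_rot: [180.0, -0.0, -20.8]
force: [-2.2, 0.5, 8.3]
grip_width: 0.0005
```

>>> {"name": "servo_tool", "arguments": {
  "commands": [0,0,1,0,0,0,0,0,0,0,0,0]
}}

```text
time_s: 6.2
tool_pos: [0.4721, -0.0685, 0.0578]
tool_rot: [180.0, -0.0, -20.8]
force: [-2.2, 0.2, 9.0]
grip_width: 0.0008
```

>>> {"name": "servo_tool", "arguments": {
  "commands": [0,0,1,0,0,0,0,0,0,0,0,0]
}}

```text
time_s: 6.4
tool_pos: [0.4719, -0.0685, 0.0569]
tool_rot: [180.0, 0.0, -20.8]
force: [-3.6, 0.6, 10.3]
grip_width: 0.0003
```

>>> {"name": "servo_tool", "arguments": {
  "commands": [0,0,0.5,0,0,0,0,0,0,0,0,0]
}}

```text
time_s: 6.6
tool_pos: [0.4719, -0.0685, 0.0569]
tool_rot: [180.0, 0.0, -20.8]
force: [-5.8, 0.1, 14.5]
grip_width: 0.0003
```

It met a firm stop at 56.9 mm with 14.5 N. I'll lift clear and check.

>>> {"name": "servo_tool", "arguments": {
  "commands": [0,0,-5,0,0,0,0,0,-15,0,0,0,0,0,-40,0,0,0,0,0,-40,0,0,0,-20,40,-20,0,0,0,-20,40,0,0,0,0,0,40,0,0,0,0,0,40,0,0,0,0,0,40,0,0,0,0,0,0,0,0,0,0]
}}

```text
time_s: 7.6
tool_pos: [0.3606, -0.2462, 0.1751]
tool_rot: [179.9, 0.0, -21.3]
force: [0.1, 0.7, 0.1]
grip_width: 0.0003
```

```bash
python3 c.py scene top; ls pics
```

```text
scene 1 [(56.8, 46), (57.2, 46), (56.8, 43), (57.1, 41), (56.8, 45)]
scene 2 [(57.1, 54), (56.9, 50), (57.3, 54), (56.8, 49), (56.7, 47)]
scene 3 [(56.8, 57), (57.0, 60), (57.0, 58), (57.2, 48), None]
scene 4 [(57.0, 71), (56.7, 69), (57.3, 69), (56.9, 64), (56.9, 64)]
top 1 [(56.0, 116), (56.4, 115), (56.2, 116), (56.0, 113), (56.1, 113)]
top 2 [(55.9, 113), (55.9, 112), (56.5, 116), (56.0, 112), (56.0, 112)]
top 3 [(56.0, 115), (56.3, 114), (56.1, 113), (56.3, 111), (56.0, 113)]
top 4 [(55.9, 114), (55.8, 117), (56.1, 113), (56.0, 112), (56.1, 110)]
[ 0.363  -0.2416  0.1751] [ 0.9 -0.1  0.1]
cover2 coords of tool mm -40.3 -200.8
s1.png
scene0.npz
scene0.png
scene_5.00.png
scene_7.65.png
top0.npz
top0.png
top_7.70.png
topz.png
```

View pics/top_7.70.png

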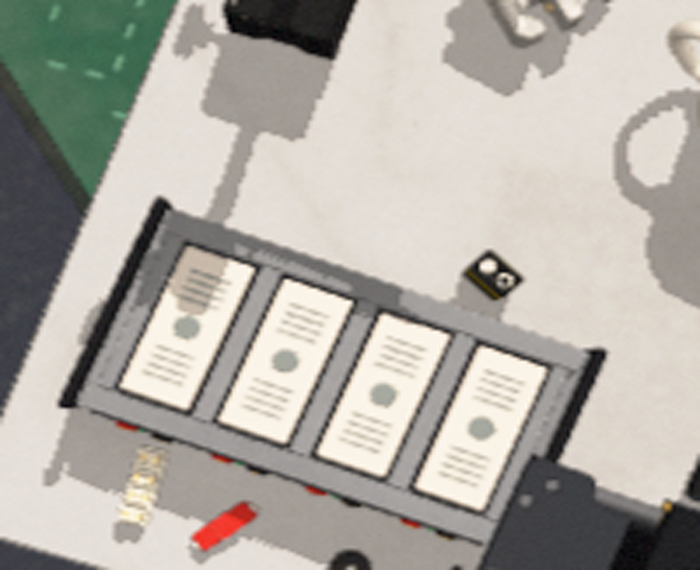

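>>> {"name": "servo_tool", "arguments": {
  "commands": [0,0,0,0,0,0,0,0,0,0,0,0,0,0,0,0,0,0]
}}

```text
time_s: 8.0
tool_pos: [0.3639, -0.2404, 0.1755]
tool_rot: [180.0, 0.0, -20.7]
force: [0.5, -0.8, -0.3]
grip_width: 0.0003
```

All four covers look alike and flush. The battery, terminal strip and red piece are undisturbed, and the arm (lower right, at z = 0.175 m) touches nothing.

```bash
python3 -c "
from h import *
print(env.sign_off())"
```

```text
the job is handed in; nothing more can be done
None
```

The loose cover was cover 2, second from the left. It is now pushed home, and I have handed the job in at about 8 s on the robot's clock.

- **Finding it:** The depth pictures showed cover 2 about 4 mm higher than the others, so I pressed only that one. About 30 mm behind its middle it gave about 2 mm at 3–4 N and stayed tipped by about 0.085 rad. I did not touch covers 1, 3 and 4.
- **Force on the end:** After the cover had tipped onto its stop, the push there rose briefly to 12.7 N.
- **Pushing it home:** Pressed at its middle, it slid down about 4 mm at 8–10 N. It stopped firmly at 56.9 mm, where the force reached 14.5 N, just over the 9–14 N you gave.
- **Last checks:** Both cameras show cover 2 level and within about 0.5 mm of the other three covers' heights. The arm was clear with no contact force. The battery, terminal strip and red piece had not moved. The arm partly hid the screw and black piece in the last picture, so I did not recheck them, but the tool never went down near them.

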